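Line up the bottles and cups by height

ROBOT

A 6-joint arm with a two-finger parallel gripper is mounted at the origin on a cart in front of the work surface, level with it; the furniture and walls round the work are solid. World frame = base frame: x ahead of the robot, y to its left, z up, the work surface at z = 0. Lengths are in m, angles in degrees, forces in N, time in s.
With the tool pointing down it reaches from about 0.35 to 0.875 m from the base axis. Payload 4.2 kg.
Tool frame: the origin (TCP) lies at the very end of the fingers, on their centre line; the grasp point (between the pads) lies 19 mm behind it; z points along the fingers, y is the line along which they close (so a half turn about z gives the same grasp; the last joint's range is limited). The gripper opens to 87 mm and grips with 3 to 60 N. Pads are 19 mm wide; open, the fingers measure 117 mm over their backs; the gripper's body (75 mm by 190 mm) begins 51 mm behind the grasp point.
Start: joints at [84.488, 22.042, 0.453, 0, -68.411, -14.817], TCP at [0.217, 0.586, 0.196] pointing down, gripper open.
Joint ranges: [-179.83, 179.83], [-69.29, 118.12], [-61.27, 80.66], [-181.25, 117.63], [-171.15, -9.14], [-177.46, 177.46]. Speed limits (degrees/s): [159.86, 159.86, 180, 180, 180, 180].

INTERFACE

Orientations are given as a 3x3 rotation matrix whose columns are the frame's x, y, z axes.
In Python, from station import sense, cams, r gives the robot as it stands. The module is installed in compiled form; this text tells all that it offers.
- The arm moves only by the tool step_arm, never from a script. Its argument "targets" is text: rows parted by semicolons, each of 4 numbers parted by spaces: the shift along the tool's x, y, z in cm, then the turn about the tool's z in degrees. In form: x y z turn; .... A call has 1 to 12 rows; each row shifts and turns the commanded pose from where the row before left it, along the tool's axes as they then stand; what a row does not reach is not made up. A row lasts 1/12 s, in which the tool goes at most 41.7 mm and 7.16 degrees, less where a joint would pass 70% of its speed; a pose out of reach is approached as far as the arm can. A call with a gripper value outside its range is refused whole. "claw" is the finger opening in cm, from 0 to 8.7, set as the call begins (left out, the last holds). The fingers move at their own pace and stop on an object; the grip force is fixed at half the most. Time passes only in rows, so rows that do not move let the fingers close. It gives the time, the measured TCP pose, the force, the opening and the grip force at its end, in the units of the state.
- sense(): the state, without advancing time (a new reading comes with each control period).
- cams.capture(name): name is "scene" or "top" or "wrist"; returns a dict with "frame" (480x640x3 uint8, blue, green, red), "vertical_fov" (degrees; the focal length in pixels is half the picture's height over the tangent of half this angle, whatever the lens; pixels are square), "cx", "cy" (the principal point, pixels), "eye" and "rotation" of the camera in the world; the wrist camera has in their place "tool_from_camera" (4x4, takes a point from camera to tool coordinates, whose origin is the TCP and whose axes are the flange's). Camera axes: x right, y down, z forward; pixel columns grow to the right and rows downward; lengths in m; the calibration is good to about 2 mm. A picture is of the moment at which its call begins: read the wrist's pose just before it. There is no depth.
- r.finish_job(): hands the job in; it is judged then, once.
The state is a dict: "time_s": time; "joints": joint angles; "joint_velocities": joint speeds; "effort": joint torques, N m; "tcp_pos": TCP position; "ee_rot": TCP orientation; "wrist_force": force on the tool from outside, world axes, zero at the start; "moment": the same for the moment, N m; "gripper_width": opening from 0.0 (shut) to 1.0 (fully open); "gripper_force": force on a finger pad.
Only numpy, scipy, OpenCV 4.12 (cv2) and the standard library are available. Lean on these libraries where they do the work, as an engineer would, in place of code of your own. Each camera call takes 0.05 s, during which the arm holds its last target. There are 200 camera calls.

TASK

Line the two dropper bottles and the two specimen cups up by height on the four round pads of the strip, one upright in the middle of each pad: the tallest on the pad next to the timer, then shorter step by step to the shortest at the other end. Leave the tally counter where it is.

Things in the scene. Friction and masses are not known exactly. Their poses are not given: they have to be found in the camera images.
- dropper_large_mid (a point): Larger dropper bottle, 96 mm tall, upright: round body 33 mm across up to z = 62 mm above its foot, then a narrower collar (22 mm across, to 72 mm) and a thin rubber teat (16 mm across). Point half-way up on its axis, 48 mm above its foot; z up along the bottle. About 70 g. Tallest of the four.
- dropper_small_mid (a point): Smaller dropper bottle, 84 mm tall, upright: round body 29 mm across up to 50 mm above its foot, then a collar (22 mm across, to 60 mm) and a thin rubber teat (16 mm across). Point half-way up on its axis, 42 mm above its foot; z up. About 70 g. Second tallest.
- cup_large_mid (a point): Larger specimen cup with screw cap, 72 mm tall, upright: tapered body, 48 mm across at the foot and 58 mm below the cap, cap 64 mm across from 59 to 72 mm above the foot (the cap cannot come off; grip cap or body). Point half-way up on its axis, 36 mm above its foot; z up. About 70 g. Third tallest.
- cup_small_mid (a point): Smaller specimen cup with screw cap, 60 mm tall, upright: tapered body, 42 mm across at the foot and 50 mm below the cap, cap 56 mm across from 47 to 60 mm above the foot (the cap cannot come off; grip cap or body). Point half-way up on its axis, 30 mm above its foot; z up. About 70 g. Shortest.
- pad_1: Round flat black rubber pad with a thin grey ring, 80 mm across, 4 mm thick, one of four in a straight row at 90 mm spacing on a fixed flat aluminium strip (375 x 92 x 3 mm) (an end pad, beside pad_2). Fixed. Origin at the centre of its underside, 3 mm above the bench; its top is 4 mm higher. y runs along the row, z up.
- pad_2: Round flat black rubber pad with a thin grey ring, 80 mm across, 4 mm thick, one of four in a straight row at 90 mm spacing on a fixed flat aluminium strip (375 x 92 x 3 mm) (an inner pad, between pad_1 and pad_3). Fixed. Origin at the centre of its underside, 3 mm above the bench; its top is 4 mm higher. y runs along the row, z up.
- pad_3: Round flat black rubber pad with a thin grey ring, 80 mm across, 4 mm thick, one of four in a straight row at 90 mm spacing on a fixed flat aluminium strip (375 x 92 x 3 mm) (an inner pad, between pad_2 and pad_4). Fixed. Origin at the centre of its underside, 3 mm above the bench; its top is 4 mm higher. y runs along the row, z up.
- pad_4: Round flat black rubber pad with a thin grey ring, 80 mm across, 4 mm thick, one of four in a straight row at 90 mm spacing on a fixed flat aluminium strip (375 x 92 x 3 mm) (an end pad, beside pad_3). Fixed. Origin at the centre of its underside, 3 mm above the bench; its top is 4 mm higher. y runs along the row, z up.
- timer: White bench timer, 68 x 64 x 22 mm, with three round buttons; it lies fixed beyond one end of the strip, its centre about 77 mm from the centre of the nearest pad (either end: the other end has a flat white box instead, 52 x 52 x 16 mm). Origin at the centre of its underside.
- tally_mid (a point): Chromed round hand tally counter, 45 mm across, 22 mm high, loose on the bench, a bystander. Point at the centre of its round case, 11 mm above the bench. (Also about, all fixed: upright books to 0.25 m tall at the left behind the strip, from x = 0.62 m on, y over 0.13 m; spray and gel bottles beyond x = 0.74 m. Nearer than x = 0.5 m nothing is taller than 100 mm.)
Not all that is in view belongs to the job. What is shaped like the part that bears dropper_small_mid but yellow is not meant. What is shaped like the part that bears cup_small_mid but orange is not meant.

How it is judged:
By the outcome, as a careful person would: the job done as asked, in the order asked, and still so for the second after the job is handed in, with the robot touching nothing.
It also fails if it takes over 102 s, if anything falls off the work surface, if the arm or the gripper's body presses on something with over 40 N, if the wrist force passes 120 N, or if a joint passes its speed limit or range.

## Working session

There is one attempt and no reset: what is moved stays moved. The work goes in short steps, Python scripts to look and compute and a tool call to move; the robot and the scene stay as the last step left them, time stands still between calls to the robot, and variables do not carry over. Pictures are saved under pics/ and viewed, at most 14 in all, crops included, and the job is handed in when it is done.

Besides the shell and the picture viewer there is one more tool, called after "Request:" as name(argument=value, ...) on one line, values as JSON. step_arm: Moves the arm, as the interface text tells. Its arguments: {"type":"object","properties":{"targets":{"type":"string"},"claw":{"type":"number"}},"required":["targets"]}

```bash
mkdir -p pics
cat > h.py <<'E'
from station import sense,cams,r
import numpy as np,cv2,pickle
def snap(n,f):
    s=sense();c=cams.capture(n);cv2.imwrite('pics/'+f+'.png',c['frame']);c['s']=s
    pickle.dump(c,open('pics/'+f+'.pkl','wb'));return c
def load(f): return pickle.load(open('pics/'+f+'.pkl','rb'))
def pose(c):
    if 'eye' in c: return np.array(c['eye']),np.array(c['rotation'])
    T=np.eye(4);T[:3,:3]=c['s']['ee_rot'];T[:3,3]=c['s']['tcp_pos'];T=T@np.array(c['tool_from_camera']);return T[:3,3],T[:3,:3]
def F(c): return 240/np.tan(np.radians(c['vertical_fov'])/2)
def ray(c,u,v,z):
    e,R=pose(c);d=R@np.array([(u-c['cx'])/F(c),(v-c['cy'])/F(c),1]);return e+d*(z-e[2])/d[2]
def proj(c,p):
    e,R=pose(c);q=R.T@(np.array(p)-e);return q[:2]/q[2]*F(c)+[c['cx'],c['cy']]
E
python3 - <<'E'
from h import *
np.set_printoptions(precision=3,suppress=True)
for n in('scene','top'):
    c=snap(n,n+'0');print(n,c['vertical_fov'],c['cx'],c['cy'],pose(c))
print(sense())
E
```

```text
scene 57.438071804810974 319.5288128514351 243.1058181898524 (array([-0.061, -0.394,  0.665]), array([[ 0.501, -0.56 ,  0.66 ],
       [-0.865, -0.322,  0.384],
       [-0.003, -0.763, -0.646]]))
top 54.31576913416606 312.004729153139 237.80714728703194 (array([ 0.4  , -0.036,  1.115]), array([[ 0.001, -0.992,  0.125],
       [-1.   ,  0.002,  0.024],
       [-0.024, -0.125, -0.992]]))
{'time_s': 0.1, 'joints': array([ 84.489,  22.085,   0.387,  -0.026, -68.412, -14.817]), 'joint_velocities': array([ 0.038, -0.052,  0.135,  0.119, -0.006, -0.045]), 'effort': array([ -0.   , -39.169,  18.793,   4.232,   0.013,  -0.   ]), 'tcp_pos': array([0.217, 0.586, 0.195]), 'ee_rot': array([[ 0.938, -0.348, -0.001],
       [-0.348, -0.938, -0.002],
       [ 0.   ,  0.002, -1.   ]]), 'wrist_force': array([-0.06 ,  0.316, -0.256]), 'moment': array([ 0.029,  0.052, -0.003]), 'gripper_force': 0.0, 'gripper_width': 0.9971984695079735}
```

View pics/top0.png

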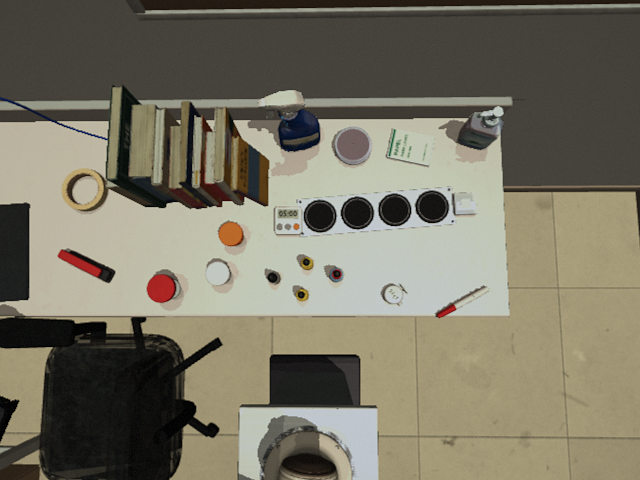

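View pics/scene0.png

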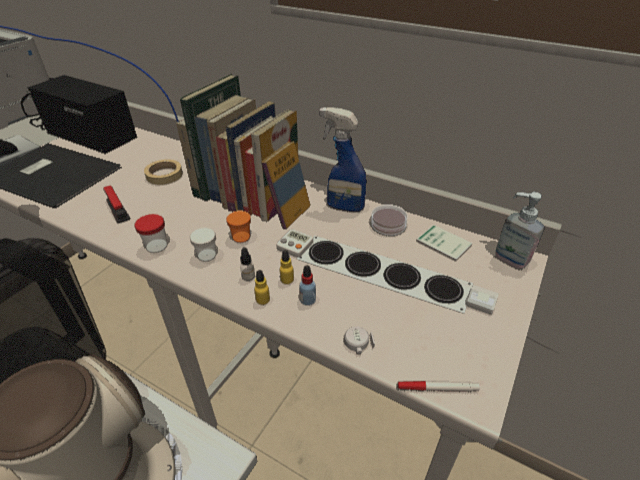

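The top view shows the timer at (287,221) on the left (+y) end. The pads are at (320,216), (357,212), (395,208) and (432,206), and the tally is at (395,294).

Dropper candidates:
- black-teat grey at (273,277)
- red-teat blue at (336,274)
- yellow at (306,263) and (301,295), both excluded

Cup candidates:
- red-cap at (162,288)
- white-cap at (218,272)
- orange at (231,233), excluded

I'll check these in one close crop.

Run:
```python
from h import *
a=cv2.imread('pics/scene0.png')[205:315,130:330];b=cv2.imread('pics/top0.png')[185:310,140:460]
a=cv2.resize(a,(540,297),interpolation=cv2.INTER_CUBIC)
b=cv2.resize(b,None,fx=2.4,fy=2.4,interpolation=cv2.INTER_CUBIC)
o=np.zeros((600,800,3),np.uint8);o[:297,:540]=a;o[300:300+300,:768]=b;cv2.imwrite('pics/crop1.png',o)
```

```text
(no output)
```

View pics/crop1.png

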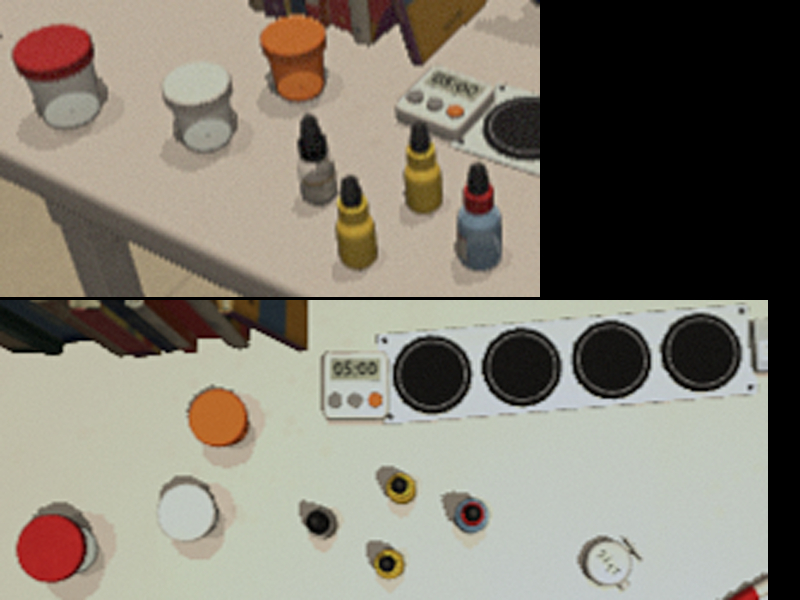

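The crop shows the blue bottle with the red collar is bigger than the yellow decoys, so it is the large dropper. The grey/black bottle matches the decoys' size, so it is the small dropper. The red cap is the large cup and the white cap the small one. Next I compute positions and cross-check them in the scene view.

Run:
```python
from h import *
np.set_printoptions(precision=3,suppress=True)
t=load('top0');s=load('scene0')
L=dict(red=(52,549,.072),white=(187,512,.060),black=(319,521,.084),blue=(471,514,.096),y1=(400,486,.084),y2=(388,562,.084),orange=(217,417,.06),p1=(432,374,.007),p2=(521,367,.007),p3=(611,359,.007),p4=(701,352,.007),timer=(354,384,.022),tally=(606,562,.022))
for k,(u,v,z) in L.items():
    p=ray(t,140+u/2.4,185+(v-300)/2.4,z);print(k,p,'scene px top',proj(s,p),'foot',proj(s,[p[0],p[1],0]))
    if z>.05:
        q=proj(s,p);print('   crop',(q-[130,205])*2.7)
```

```text
red [0.417 0.325 0.072] scene px top [148.696 222.418] foot [156.565 246.942]
   crop [50.48  47.027]
white [0.452 0.202 0.06 ] scene px top [202.336 235.355] foot [206.967 255.783]
   crop [195.308  81.957]
black [0.443 0.075 0.084] scene px top [245.031 248.539] foot [249.435 278.055]
   crop [310.583 117.555]
blue [ 0.448 -0.065  0.096] scene px top [304.9   265.974] foot [306.053 300.371]
   crop [472.231 164.631]
y1 [0.475 0.    0.084] scene px top [284.414 251.537] foot [286.567 281.112]
   crop [416.919 125.651]
y2 [0.405 0.011 0.084] scene px top [259.619 270.447] foot [263.378 300.252]
   crop [349.97  176.706]
orange [0.542 0.176 0.06 ] scene px top [237.673 217.44 ] foot [240.776 237.566]
   crop [290.716  33.588]
p1 [ 0.592 -0.029  0.007] scene px top [325.603 251.528] foot [325.585 253.829]
p2 [ 0.599 -0.118  0.007] scene px top [362.203 263.025] foot [362.014 265.343]
p3 [ 0.607 -0.207  0.007] scene px top [401.656 275.101] foot [401.271 277.433]
p4 [ 0.614 -0.297  0.007] scene px top [443.401 288.232] foot [442.797 290.575]
timer [0.58  0.048 0.022] scene px top [293.901 238.71 ] foot [294.284 245.968]
tally [ 0.406 -0.196  0.022] scene px top [355.187 334.129] foot [354.598 341.584]
```

Positions agree between views: pad spacing is 89.5 mm and the scene reprojections fall within about 2 px. I'll turn the tool first so the fingers close along world x.

Request:
step_arm(targets="0 0 -0.5 7;0 0 -0.5 7;0 0 -0.5 7;0 0 -0.5 7;0 0 0 7;0 0 0 7;0 0 0 7;0 0 0 7;0 0 0 7;0 0 0 6.6;0 0 0 0", claw=8.7)

```text
time_s: 1.02
tcp_pos: [0.217, 0.5857, 0.2158]
ee_rot: [[-0.001, -1.0, -0.0], [-1.0, 0.001, -0.001], [0.001, 0.0, -1.0]]
wrist_force: [-0.4, 0.4, -0.6]
gripper_width: 0.997
gripper_force: 0.0
```

Request:
step_arm(targets="2.61 -2 0 0;2.61 -2 0 0;2.61 -2 0 0;2.61 -2 0 0;2.61 -2 0 0;2.61 -2 0 0;2.61 -2 0 0;2.61 -2 0 0;2.61 -2 0 0;2.61 -2 0 0;0 0 0 0;0 0 0 0")

```text
time_s: 2.02
tcp_pos: [0.4181, 0.324, 0.2163]
ee_rot: [[0.001, -1.0, -0.0], [-1.0, -0.001, -0.0], [0.0, 0.0, -1.0]]
wrist_force: [-0.1, 0.4, -0.8]
gripper_width: 1.0
gripper_force: 0.0
```

Run:
```python
from h import *
np.set_printoptions(precision=3,suppress=True)
c=snap('wrist','w1');print(c['s']['tcp_pos'],c['vertical_fov'],pose(c),np.array(c['tool_from_camera']))
for p in([.417,.325,.072],[.452,.202,.06]):print(proj(c,p))
```

```text
[0.418 0.324 0.216] 62.13179292127089 (array([0.418, 0.255, 0.405]), array([[-1.   , -0.001, -0.   ],
       [-0.001,  0.967,  0.254],
       [ 0.   ,  0.254, -0.967]])) [[ 0.    -0.967 -0.254  0.069]
 [ 1.     0.    -0.    -0.   ]
 [ 0.    -0.254  0.967 -0.189]
 [ 0.     0.     0.     1.   ]]
[317.928 222.555]
[274.661  69.673]
```

View pics/w1.png

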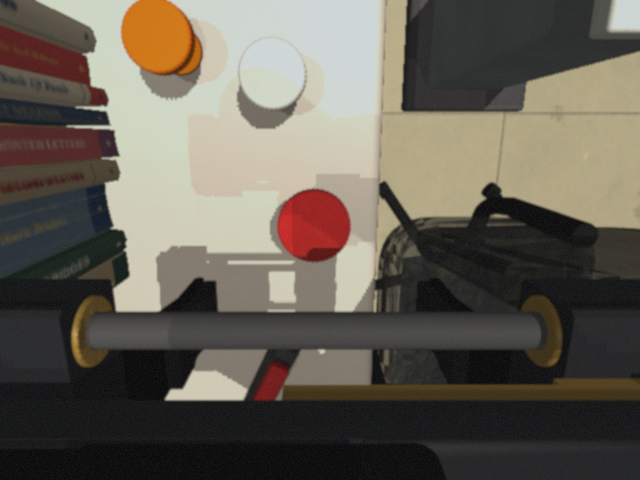

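The wrist picture shows the red cap centred at (314,226) and the white one at (272,73), about 4 px from prediction.

Run:
```python
from h import *
c=load('w1');print(ray(c,314,226,.072),ray(c,272,74,.06))
```

```text
[0.42035621 0.32801182 0.072     ] [0.45423005 0.20524236 0.06      ]
```

Request:
step_arm(targets="-0.25 -0.1 0 0;0 0 3 0;0 0 3 0;0 0 3 0;0 0 3 0;0 0 2 0;0 0 2 0;0 0 1 0;0 0 0 0;0 0 0 0")

```text
time_s: 2.9
tcp_pos: [0.4183, 0.3287, 0.0466]
ee_rot: [[0.003, -1.0, 0.0], [-1.0, -0.003, -0.0], [0.0, -0.0, -1.0]]
wrist_force: [0.4, 0.7, 0.0]
gripper_width: 1.004
gripper_force: 0.0
```

Request:
step_arm(targets="0 0 0 0;0 0 0 0;0 0 0 0;0 0 0 0;0 0 0 0;0 0 0 0", claw=5.5)

```text
time_s: 3.4
tcp_pos: [0.4186, 0.3279, 0.0469]
ee_rot: [[0.001, -1.0, 0.001], [-1.0, -0.001, 0.001], [-0.001, -0.001, -1.0]]
wrist_force: [0.6, -0.3, 0.4]
gripper_width: 0.669
gripper_force: 0.5
```

Request:
step_arm(targets="0 0 0 0;0 0 0 0;0 0 0 0", claw=5.0)

```text
time_s: 3.65
tcp_pos: [0.4186, 0.328, 0.0469]
ee_rot: [[0.001, -1.0, 0.0], [-1.0, -0.001, 0.0], [-0.0, -0.0, -1.0]]
wrist_force: [-0.4, 0.3, 3.6]
gripper_width: 0.59
gripper_force: 1.6
```

Run:
```python
from h import *
c=snap('wrist','w2');t=snap('top','top2')
a=cv2.resize(t['frame'][200:330,80:300],(660,390));cv2.imwrite('pics/v2.png',np.vstack([cv2.resize(c['frame'][130:410,90:560],(330,196)) if 0 else np.zeros((1,660,3),np.uint8),a]))
```

```text
(no output)
```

View pics/w2.png

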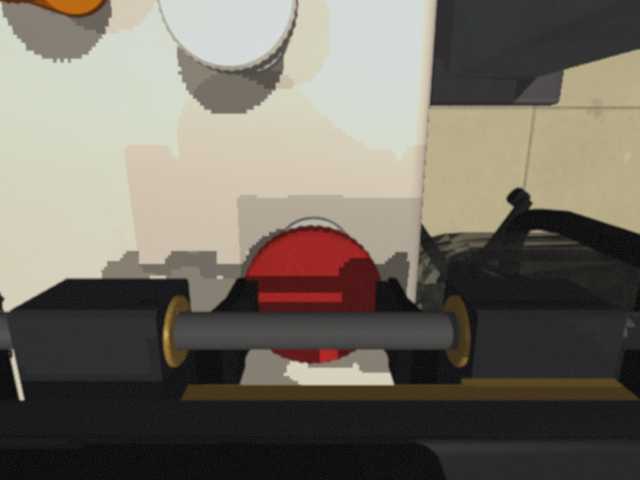

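Run:
```python
from h import *
c=load('w2');s=c['s'];print(s['tcp_pos'],s['gripper_width'],s['gripper_force'])
p=s['tcp_pos'];print([proj(c,[p[0]+a,p[1]+b,.072]) for a,b in((0,0),(.032,0),(-.032,0),(0,.032),(0,-.032))])
print(proj(c,p), ray(c,314,294,.072))
```

```text
[0.41862314 0.32801562 0.04686594] 0.5895457534184244 1.6293490528914845
[array([316.93458908, 299.24850574]), array([244.53455238, 299.12507567]), array([389.33877013, 299.37194288]), array([316.80035236, 363.65181292]), array([317.08185036, 228.59634987])]
[316.896596   279.62360994] [0.41992032 0.32553444 0.072     ]
```

View pics/v2.png

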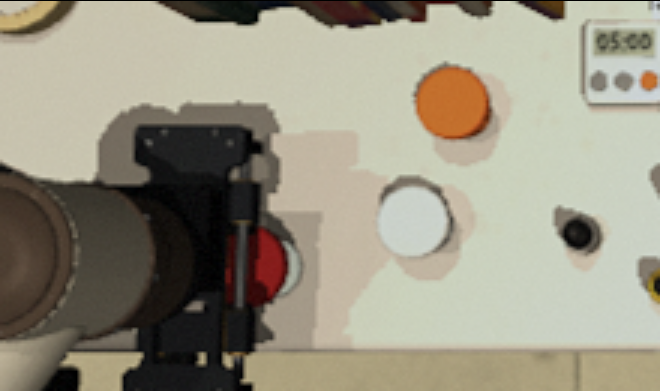

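Request:
step_arm(targets="0 0 0 0;0 0 0 0;0 0 0 0;0 0 0 0;0 0 0 0;0 0 0 0", claw=3.0)

```text
time_s: 4.25
tcp_pos: [0.4186, 0.3281, 0.0468]
ee_rot: [[0.002, -1.0, 0.001], [-1.0, -0.002, 0.001], [-0.001, -0.001, -1.0]]
wrist_force: [-1.2, 0.6, 5.1]
gripper_width: 0.356
gripper_force: 2.6
```

Run:
```python
from h import *
c=snap('wrist','w3');s=snap('scene','s3')
a=cv2.resize(c['frame'][180:400,160:480],(640,440))
b=cv2.resize(s['frame'][120:300,60:280],(0,0),fx=1,fy=1)
o=np.zeros((600,800,3),np.uint8);o[:240,:320]=c['frame'][160:400,160:480];o[240:600,:440]=cv2.resize(b,(440,360),interpolation=cv2.INTER_CUBIC);cv2.imwrite('pics/v3.png',o)
```

```text
(no output)
```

View pics/v3.png

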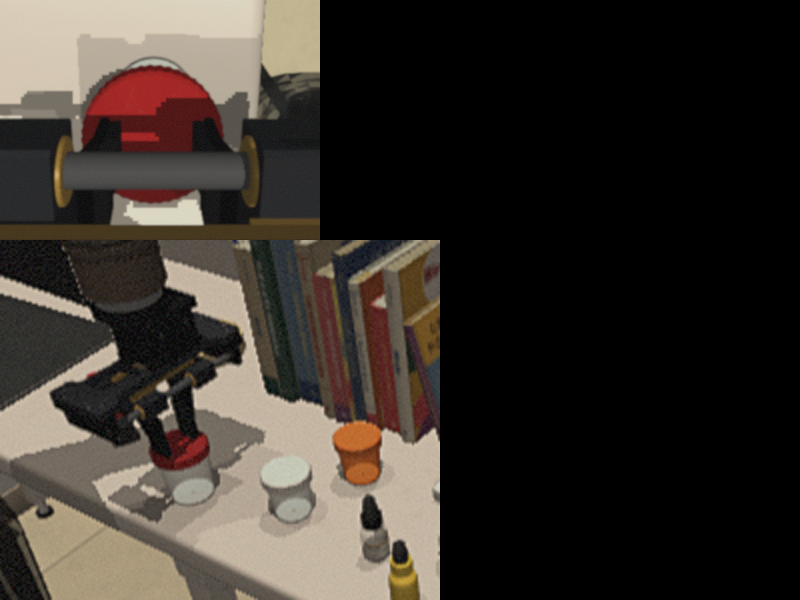

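The picture shows both fingertips resting on top of the red cap, at crop pixels (105,120) and (210,120), with about 5 N upward. The real tips therefore sit about 25 mm higher than the reported TCP, and the wrist image geometry agrees (tip depth about 0.17 m, not 0.20). I'll correct z by −25 mm: lift, open, and go lower while watching the force.

Request:
step_arm(targets="0 0 -1.5 0;0 0 -1.5 0;0 0 0 0;0 0 0 0;0 0 0 0;0 0 0 0;0 0 0 0;0 0 0 0;0 0 0 0;0 0 0 0;0 0 0 0;0 0 0 0", claw=8.7)

```text
time_s: 5.35
tcp_pos: [0.4184, 0.3278, 0.0764]
ee_rot: [[0.001, -1.0, -0.0], [-1.0, -0.001, -0.0], [0.0, 0.0, -1.0]]
wrist_force: [-0.8, 0.7, -0.7]
gripper_width: 1.0
gripper_force: 0.0
```

Request:
step_arm(targets="0 -0.1 1 0;0 0 1 0;0 0 1 0;0 0 1 0;0 0 1 0;0 0 0.5 0;0 0 0 0")

```text
time_s: 5.93
tcp_pos: [0.4186, 0.3268, 0.0196]
ee_rot: [[0.001, -1.0, -0.002], [-1.0, -0.001, -0.003], [0.003, 0.002, -1.0]]
wrist_force: [0.4, 0.0, -0.4]
gripper_width: 1.0
gripper_force: 0.0
```

Request:
step_arm(targets="0 0 0 0;0 0 0 0;0 0 0 0;0 0 0 0;0 0 0 0;0 0 0 0;0 0 0 0;0 0 0 0", claw=5.0)

```text
time_s: 6.6
tcp_pos: [0.4197, 0.3282, 0.022]
ee_rot: [[0.001, -1.0, 0.001], [-1.0, -0.001, 0.001], [-0.001, -0.001, -1.0]]
wrist_force: [-0.0, -0.1, 3.8]
gripper_width: 0.725
gripper_force: 30.0
```

Gripped: 63 mm opening at 30 N. Lifting and carrying to pad 3.

Request:
step_arm(targets="0 0 -1 0;0 0 -2 0;0 0 -2.5 0;0 0 -2.5 0;0 0 -2.5 0;0 0 -2.5 0;2 -0.7 0 0;3 -1.1 0 0;3 -1.1 0 0;3 -1.1 0 0;3 -1.1 0 0;3 -1.1 0 0")

```text
time_s: 7.6
tcp_pos: [0.4814, 0.1563, 0.1518]
ee_rot: [[0.002, -1.0, -0.0], [-1.0, -0.002, 0.0], [-0.0, 0.0, -1.0]]
wrist_force: [0.7, -0.5, -0.9]
gripper_width: 0.727
gripper_force: 30.0
```

Request:
step_arm(targets="3 -1.1 0 0;3 -1.1 0 0;3 -1.1 0 0;3 -1.1 0 0;3 -1.1 0 0;3 -1.1 0 0;3 -1 0 0;3 -1 0 0;0 0 0 0;0 0 0 0")

```text
time_s: 8.43
tcp_pos: [0.5675, -0.0835, 0.1511]
ee_rot: [[-0.002, -1.0, -0.001], [-1.0, 0.002, 0.0], [-0.0, 0.001, -1.0]]
wrist_force: [0.0, 0.0, -1.0]
gripper_width: 0.724
gripper_force: 30.0
```

Run:
```python
from h import *
np.set_printoptions(precision=4,suppress=True)
c=snap('wrist','w4');print(c['s']['tcp_pos'])
t=load('top0')
for u,v in((432,374),(521,367),(611,359),(701,352)):print(proj(c,ray(t,140+u/2.4,185+(v-300)/2.4,.007)))
```

```text
[ 0.5675 -0.0835  0.1511]
[288.4592 281.7666]
[278.1475 180.9715]
[265.0006  64.2468]
[251.1999 -70.8127]
```

View pics/w4.png

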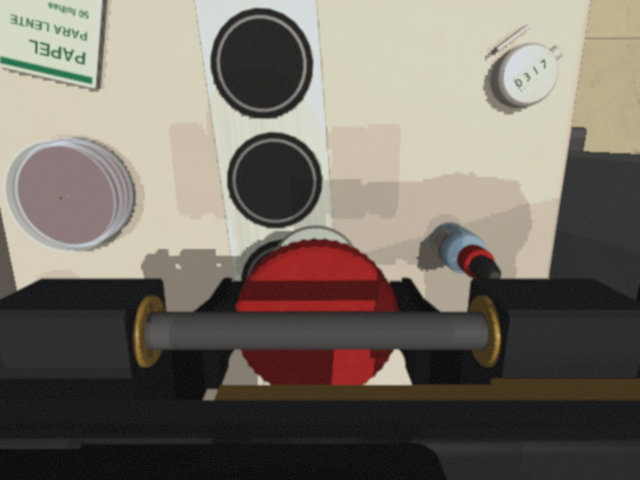

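The wrist view shows pad 2 at (274.5,180) and pad 3 at (261.5,63). The blue dropper's teat tip is at (490,270), and the tally is at (528,74), well away from the path.

Run:
```python
from h import *
c=load('w4');g=cv2.cvtColor(c['frame'],cv2.COLOR_BGR2GRAY)
for z,n,(x0,x1,y0,y1) in((.007,'p3',(200,318,5,120)),(.007,'p2',(222,326,130,230))):
    m=(g[y0:y1,x0:x1]<60).astype(np.uint8);cs=max(cv2.findContours(m,0,1)[0],key=cv2.contourArea)
    e=cv2.fitEllipse(cv2.convexHull(cs));u,v=e[0][0]+x0,e[0][1]+y0;print(n,u,v,e[1],ray(c,u,v,z))
print('blue teat',ray(c,490,270,.094))
# cap in hand
m=cv2.inRange(c['frame'],(0,0,60),(70,70,255))
print(proj(c,c['s']['tcp_pos']+np.array([0,0,.05])), ray(c,317,313,.151+.025+.0255))
```

```text
p3 261.2829246520996 63.13497543334961 (99.32209777832031, 108.91682434082031) [ 0.60994038 -0.20828975  0.007     ]
p2 274.0949935913086 179.75574493408203 (91.7531509399414, 94.29051208496094) [ 0.60262368 -0.11875628  0.007     ]
blue teat [ 0.4546815  -0.06896546  0.094     ]
[317.21374045 324.80753708] [ 0.56757612 -0.08853548  0.2015    ]
```

Request:
step_arm(targets="3 -1 0 0;3.1 -1.05 0 0;3.1 -1.05 0 0;3.1 -1.05 0 0;0 0 2.5 0;0 0 2.5 0;0 0 2.5 0;0 0 2 0;0 0 1 0;0 0 0.5 0;0 0 0 0;0 0 0 0")

```text
time_s: 9.48
tcp_pos: [0.6106, -0.2045, 0.0427]
ee_rot: [[0.002, -1.0, 0.002], [-1.0, -0.002, -0.001], [0.001, -0.002, -1.0]]
wrist_force: [0.2, 0.0, -0.1]
gripper_width: 0.719
gripper_force: 30.0
```

Request:
step_arm(targets="0.2 0.1 0 0;0 0 0.5 0;0 0 0.5 0;0 0 0.2 0;0 0 0 0;0 0 0 0")

```text
time_s: 9.98
tcp_pos: [0.6085, -0.207, 0.0293]
ee_rot: [[0.001, -1.0, -0.0], [-1.0, -0.001, 0.0], [-0.0, 0.0, -1.0]]
wrist_force: [-0.9, 1.2, -1.1]
gripper_width: 0.724
gripper_force: 30.0
```

Request:
step_arm(targets="0 0 0.1 0;0 0 0 0;0 0 0 0")

```text
time_s: 10.23
tcp_pos: [0.6087, -0.2071, 0.029]
ee_rot: [[0.001, -1.0, 0.0], [-1.0, -0.001, -0.0], [0.0, -0.0, -1.0]]
wrist_force: [-0.7, -0.0, 2.6]
gripper_width: 0.721
gripper_force: 30.0
```

Request:
step_arm(targets="0 0 0 0;0 0 0 0;0 0 0 0;0 0 0 0;0 0 0 0;0 0 -1 0;0 0 -2 0;0 0 -3 0;0 0 -3 0;0 0 -3 0;0 0 0 0;0 0 0 0", claw=8.7)

```text
time_s: 11.23
tcp_pos: [0.61, -0.2071, 0.1518]
ee_rot: [[0.001, -1.0, 0.006], [-1.0, -0.001, -0.001], [0.001, -0.006, -1.0]]
wrist_force: [-0.2, 0.6, -0.5]
gripper_width: 0.998
gripper_force: 0.0
```

Run:
```python
from h import *
c=snap('wrist','w5');t=snap('top','t5')
p=c['s']['tcp_pos'];print(p)
for z,f in((.079,c),(.079,t)):
    m=cv2.inRange(f['frame'],(0,0,110),(60,60,255));cs=sorted(cv2.findContours(m,0,1)[0],key=cv2.contourArea)[-2:]
    for k in cs: (u,v),r=cv2.minEnclosingCircle(k);print(u,v,r,ray(f,u,v,z))
cv2.imwrite('pics/v5.png',np.hstack([c['frame'][150:400,150:550],cv2.resize(t['frame'][180:250,270:370],(400,250))]))
```

```text
[ 0.61003608 -0.20709895  0.15180253]
634.0 77.5 29.56781768798828 [ 0.41708045 -0.31201974  0.079     ]
318.2900390625 240.3946075439453 45.43342590332031 [ 0.60945899 -0.20877313  0.079     ]
446.1190490722656 311.19049072265625 9.436761856079102 [ 0.36886807 -0.30326893  0.079     ]
79.0 263.0 22.47230339050293 [0.47435554 0.51151278 0.079     ]
```

View pics/w5.png

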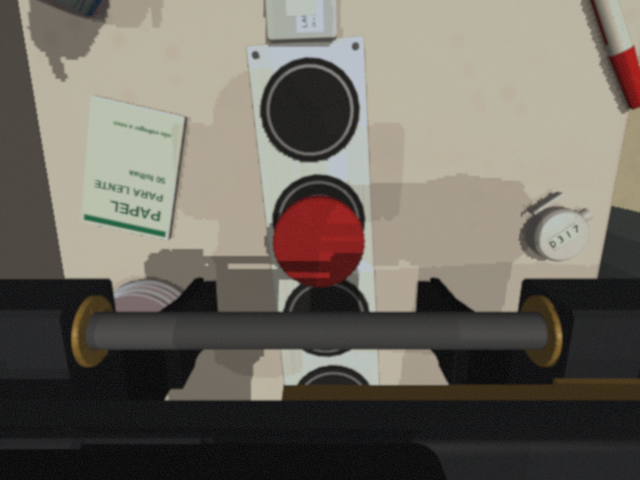

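The red cup stands at wrist pixel (318,240), within 1 mm of pad 3's centre. The next target is the white cup.

Request:
step_arm(targets="-2 0.8 0 0;-3 1.1 0 0;-3 1.1 0 0;-3 1.1 0 0;-3 1.1 0 0;-3 1.1 0 0;-3 1.1 0 0;-3 1.1 0 0;-3 1.1 0 0;-3 1.1 0 0;-3 1.1 0 0;-3 1.1 0 0")

```text
time_s: 12.33
tcp_pos: [0.4775, 0.1437, 0.1471]
ee_rot: [[0.001, -1.0, -0.003], [-1.0, -0.001, -0.002], [0.002, 0.003, -1.0]]
wrist_force: [0.2, 1.9, -0.7]
gripper_width: 0.998
gripper_force: 0.0
```

Request:
step_arm(targets="-3 1.1 0 0;-3 1.1 0 0;-0.1 0.6 0 0;0 0 0 0;0 0 0 0")

```text
time_s: 12.75
tcp_pos: [0.4503, 0.2033, 0.1475]
ee_rot: [[0.002, -1.0, -0.002], [-1.0, -0.002, -0.002], [0.002, 0.002, -1.0]]
wrist_force: [-0.8, 0.0, -0.1]
gripper_width: 0.998
gripper_force: 0.0
```

Run:
```python
from h import *
c=load('w5');print('p4',ray(c,310,109,.007))
c=snap('wrist','w6')
p=c['s']['tcp_pos'];print(p,c['s']['ee_rot'])
m=cv2.inRange(c['frame'],(215,215,215),(255,255,255));cs=sorted(cv2.findContours(m[100:278],0,1)[0],key=cv2.contourArea)[-3:]
for k in cs: (u,v),r=cv2.minEnclosingCircle(k);print(u,v+100,r,ray(c,u,v+100,.06))
print(proj(c,[.4537,.204,.06]))
```

```text
p4 [ 0.6164264 -0.298324   0.007    ]
[0.45029885 0.20333893 0.14751012] [[ 0.00208206 -0.99999606 -0.00188503]
 [-0.99999642 -0.00207888 -0.00168757]
 [ 0.00168364  0.00188853 -0.9999968 ]]
[311.77052356 238.5557454 ]
```

View pics/w6.png

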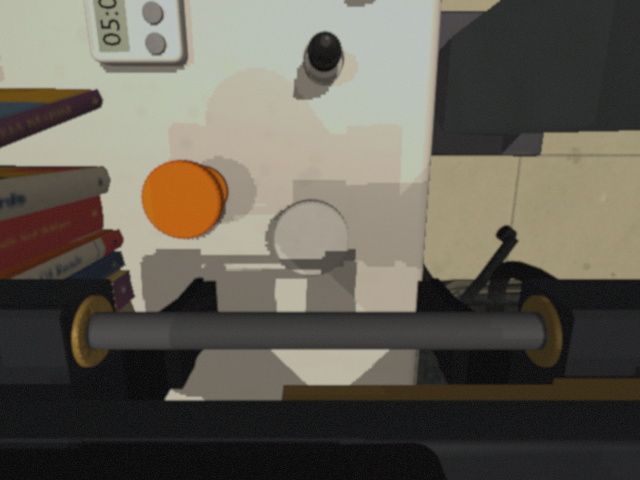

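The white cup's cap is at (311,236) and the black dropper's teat at (324,47). The orange decoy at (185,200) gets about 8 mm finger clearance, so I'll open only to 7.6 cm.

Request:
step_arm(targets="0 -0.35 0 0;0 0 2.5 0;0 0 2.5 0;0 0 2.5 0;0 0 2.5 0;0 0 2 0;0 0 1 0;0 0 0.8 0;0 0 0 0;0 0 0 0", claw=7.6)

```text
time_s: 13.63
tcp_pos: [0.4552, 0.2034, 0.0105]
ee_rot: [[0.0, -1.0, 0.0], [-1.0, -0.0, -0.0], [0.0, -0.0, -1.0]]
wrist_force: [1.4, 0.4, -0.4]
gripper_width: 0.877
gripper_force: 0.0
```

Request:
step_arm(targets="0 0 0 0;0 0 0 0;0 0 0 0;0 0 0 0;0 0 0 0;0 0 0 0;0 0 0 0", claw=4.2)

```text
time_s: 14.22
tcp_pos: [0.4548, 0.2041, 0.011]
ee_rot: [[0.002, -1.0, 0.001], [-1.0, -0.002, 0.0], [-0.0, -0.001, -1.0]]
wrist_force: [-1.7, 0.3, 4.6]
gripper_width: 0.633
gripper_force: 30.0
```

Run:
```python
from h import *
c=load('w6');print('white',ray(c,311,236,.06),'black',ray(c,324,47,.083),'orange',ray(c,184,200,.06));print(sense()['tcp_pos'])
```

```text
white [0.45424959 0.20211784 0.06      ] black [0.44627656 0.0830012  0.083     ] orange [0.54285718 0.17642565 0.06      ]
[0.45482448 0.20412255 0.01103718]
```

Request:
step_arm(targets="0 0 -1 0;0 0 -2 0;0 0 -2.5 0;0 0 -2.5 0;0 0 -2.5 0;0 0 -2.5 0;2.1 -0.95 0 0;3 -0.95 0 0;3 -0.95 0 0;3 -0.95 0 0;3 -0.95 0 0;3 -0.95 0 0")

```text
time_s: 15.22
tcp_pos: [0.5116, 0.0315, 0.14]
ee_rot: [[0.001, -1.0, -0.001], [-1.0, -0.001, 0.0], [-0.0, 0.001, -1.0]]
wrist_force: [1.4, 0.1, -1.4]
gripper_width: 0.63
gripper_force: 30.0
```

Request:
step_arm(targets="3 -0.95 0 0;3 -0.95 0 0;3 -0.95 0 0;3 -0.95 0 0;3 -0.95 0 0;3 -0.95 0 0;3 -0.95 0 0;3 -0.95 0 0;3 -0.95 0 0;3 -0.95 0 0;3 -0.95 0 0;0 0 0 0")

```text
time_s: 16.22
tcp_pos: [0.6171, -0.3017, 0.1385]
ee_rot: [[-0.003, -1.0, -0.001], [-1.0, 0.003, -0.001], [0.001, 0.001, -1.0]]
wrist_force: [1.2, 1.2, -0.5]
gripper_width: 0.63
gripper_force: 30.0
```

Request:
step_arm(targets="-0.4 0 0 0;0 0 2.5 0;0 0 2.5 0;0 0 2.5 0;0 0 2 0;0 0 1 0;0 0 0.5 0;0 0 0 0;0 0 0 0")

```text
time_s: 16.97
tcp_pos: [0.6176, -0.2927, 0.0316]
ee_rot: [[0.002, -1.0, 0.002], [-1.0, -0.002, -0.001], [0.001, -0.002, -1.0]]
wrist_force: [0.4, 0.1, -0.5]
gripper_width: 0.63
gripper_force: 30.0
```

Request:
step_arm(targets="0.4 0.1 0 0;0 0 0.6 0;0 0 0.4 0;0 0 0.2 0;0 0 0 0;0 0 0 0")

```text
time_s: 17.47
tcp_pos: [0.6156, -0.297, 0.0183]
ee_rot: [[0.001, -1.0, -0.0], [-1.0, -0.001, 0.0], [-0.0, 0.0, -1.0]]
wrist_force: [0.2, 0.3, -1.4]
gripper_width: 0.629
gripper_force: 30.0
```

Request:
step_arm(targets="0 0 0.1 0;0 0 0 0;0 0 0 0")

```text
time_s: 17.72
tcp_pos: [0.6158, -0.2971, 0.0181]
ee_rot: [[0.001, -1.0, 0.0], [-1.0, -0.001, -0.0], [0.0, -0.0, -1.0]]
wrist_force: [-2.4, 0.5, 3.9]
gripper_width: 0.632
gripper_force: 30.0
```

Request:
step_arm(targets="0 0 0 0;0 0 0 0;0 0 0 0;0 0 0 0;0 0 0 0;0 0 -1 0;0 0 -2 0;0 0 -3 0;0 0 -4 0;0 0 -4 0;0 0 0 0;0 0 0 0", claw=8.7)

```text
time_s: 18.72
tcp_pos: [0.6177, -0.2975, 0.1623]
ee_rot: [[0.001, -1.0, 0.008], [-1.0, -0.001, -0.002], [0.002, -0.008, -1.0]]
wrist_force: [-0.3, -0.3, -0.9]
gripper_width: 0.997
gripper_force: 0.0
```

Run:
```python
from h import *
c=snap('wrist','w7')
```

Request:
step_arm(targets="-2 1.3 0 0;-2.9 1.3 0 0;-2.9 1.3 0 0;-2.9 1.3 0 0;-2.9 1.3 0 0;-2.9 1.3 0 0;-2.9 1.3 0 0;-2.9 1.3 0 0;-2.9 1.3 0 0;-2.9 1.3 0 0;-2.9 1.3 0 0;-2.9 1.3 0 0")

```text
time_s: 19.77
tcp_pos: [0.4573, 0.0426, 0.1562]
ee_rot: [[0.001, -1.0, -0.003], [-1.0, -0.001, -0.001], [0.001, 0.003, -1.0]]
wrist_force: [0.2, 0.5, 0.8]
gripper_width: 1.0
gripper_force: 0.0
```

Request:
step_arm(targets="-2.9 1.4 0 0;0 0 0 0;0 0 0 0;0 0 0 0", claw=6)

```text
time_s: 20.1
tcp_pos: [0.4447, 0.0706, 0.1567]
ee_rot: [[0.002, -1.0, -0.002], [-1.0, -0.002, -0.001], [0.001, 0.002, -1.0]]
wrist_force: [0.2, -0.6, -0.3]
gripper_width: 0.782
gripper_force: 0.0
```

Run:
```python
from h import *
c=snap('wrist','w8');print(c['s']['tcp_pos'],proj(c,[.4455,.078,.084]))
w=load('w7');o=np.hstack([w['frame'][130:400,150:550],c['frame'][130:400,150:550]]);cv2.imwrite('pics/v8.png',o)
```

```text
[0.44468169 0.07058501 0.15667686] [315.36404611 253.33625853]
```

View pics/v8.png

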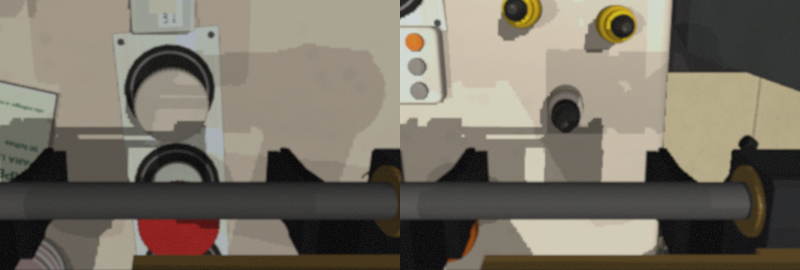

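White stands centred on pad 4 (cap at crop (174,102)). The black dropper's teat tip is at crop (566,126), full frame (316,256). I'll descend in stages and watch for the teat touching the palm.

Request:
step_arm(targets="-0.85 -0.05 0 0;0 0 2 0;0 0 2.5 0;0 0 2.5 0;0 0 2.5 0;0 0 2 0;0 0 1.5 0;0 0 0.7 0;0 0 0 0;0 0 0 0")

```text
time_s: 20.98
tcp_pos: [0.4463, 0.0792, 0.0205]
ee_rot: [[0.001, -1.0, 0.0], [-1.0, -0.001, -0.0], [0.0, -0.0, -1.0]]
wrist_force: [1.0, -0.1, 1.0]
gripper_width: 0.689
gripper_force: 0.0
```

Run:
```python
from h import *
w=load('w7');print('white',ray(w,324,232,.067))
c=snap('wrist','w9');print(c['s']['tcp_pos'],proj(c,[.4455,.079,.084]));cv2.imwrite('pics/v9.png',c['frame'])
```

```text
white [ 0.6131557  -0.29995604  0.067     ]
[0.44628237 0.07918186 0.02054728] [319.33884238 341.78441891]
```

View pics/v9.png

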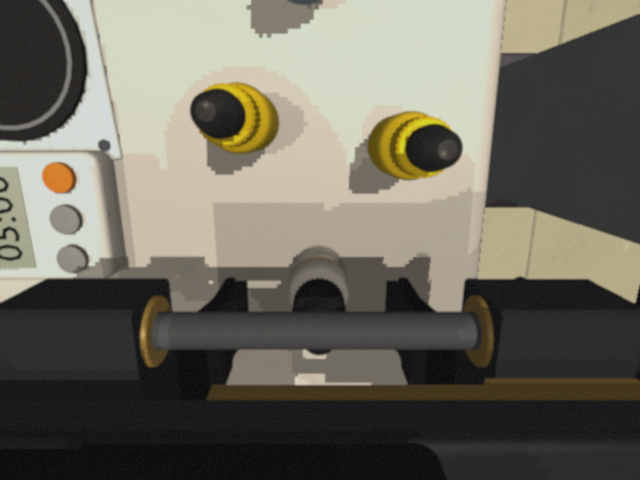

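The bottle is centred between the fingers, with its body at (320,285). I continue down gently.

Request:
step_arm(targets="0 0 0.3 0;0 0 0.3 0;0 0 0 0")

```text
time_s: 21.28
tcp_pos: [0.4457, 0.0794, 0.0146]
ee_rot: [[0.001, -1.0, 0.0], [-1.0, -0.001, 0.0], [-0.0, -0.0, -1.0]]
wrist_force: [-0.9, 0.3, -0.1]
gripper_width: 0.69
gripper_force: 0.0
```

Request:
step_arm(targets="0 0 0.3 0;0 0 0.3 0;0 0 0 0")

```text
time_s: 21.53
tcp_pos: [0.4453, 0.0792, 0.008]
ee_rot: [[0.001, -1.0, -0.001], [-1.0, -0.001, -0.0], [0.0, 0.001, -1.0]]
wrist_force: [0.2, 0.2, 0.3]
gripper_width: 0.69
gripper_force: 0.0
```

Request:
step_arm(targets="0 0 0.2 0;0 0 0.2 0;0 0 0 0;0 0 0 0")

```text
time_s: 21.87
tcp_pos: [0.4456, 0.0793, 0.0043]
ee_rot: [[0.001, -1.0, -0.0], [-1.0, -0.001, -0.0], [0.0, 0.0, -1.0]]
wrist_force: [-0.0, 0.9, -0.2]
gripper_width: 0.686
gripper_force: 0.0
```

Request:
step_arm(targets="0 0 0 0;0 0 0 0;0 0 0 0;0 0 0 0;0 0 0 0;0 0 0 0;0 0 0 0;0 0 0 0", claw=1.6)

```text
time_s: 22.53
tcp_pos: [0.4457, 0.0793, 0.0045]
ee_rot: [[0.001, -1.0, -0.0], [-1.0, -0.001, -0.0], [0.0, 0.0, -1.0]]
wrist_force: [-0.2, -0.5, 0.6]
gripper_width: 0.32
gripper_force: 30.0
```

Request:
step_arm(targets="0 0 -1 0;0 0 -2 0;0 0 -3 0;0 0 -3 0;0 0 -3 0;0 0 -0.5 0;1.8 -1.4 0 0;2.5 -2 0 0;2.5 -2 0 0;2.5 -2 0 0;2.5 -2 0 0;2.5 -2 0 0")

```text
time_s: 23.53
tcp_pos: [0.5601, -0.0648, 0.1285]
ee_rot: [[0.001, -1.0, -0.001], [-1.0, -0.001, 0.0], [-0.0, 0.001, -1.0]]
wrist_force: [-0.7, 0.6, -0.6]
gripper_width: 0.322
gripper_force: 30.0
```

Request:
step_arm(targets="2.5 -2 0 0;2.5 -2 0 0;0.4 -0.2 0 0;0 0 0 0;0 0 0 0;0 0 0 0")

```text
time_s: 24.03
tcp_pos: [0.6009, -0.1166, 0.129]
ee_rot: [[0.002, -1.0, -0.001], [-1.0, -0.002, 0.0], [-0.0, 0.001, -1.0]]
wrist_force: [0.7, 0.2, -1.2]
gripper_width: 0.323
gripper_force: 30.0
```

Request:
step_arm(targets="0.1 -0.1 0 0;0 0 2.5 0;0 0 2.5 0;0 0 2.5 0;0 0 2 0;0 0 1 0;0 0 0 0;0 0 0 0;0 0 0 0")

```text
time_s: 24.78
tcp_pos: [0.6043, -0.1182, 0.0262]
ee_rot: [[0.002, -1.0, 0.003], [-1.0, -0.002, -0.0], [0.0, -0.003, -1.0]]
wrist_force: [0.1, 0.0, -0.0]
gripper_width: 0.316
gripper_force: 30.0
```

Request:
step_arm(targets="0 0.2 0 0;0 0 0.5 0;0 0 0.5 0;0 0 0.3 0;0 0 0 0;0 0 0 0")

```text
time_s: 25.28
tcp_pos: [0.6009, -0.1186, 0.0115]
ee_rot: [[0.001, -1.0, -0.0], [-1.0, -0.001, -0.0], [0.0, 0.0, -1.0]]
wrist_force: [-0.7, -0.6, 0.6]
gripper_width: 0.321
gripper_force: 30.0
```

Request:
step_arm(targets="0 0 0 0;0 0 0 0;0 0 0 0;0 0 0 0;0 0 -1 0;0 0 -2.5 0;0 0 -3.5 0;0 0 -3.5 0;0 0 -3 0;0 0 -1 0;0 0 0 0;0 0 0 0", claw=6)

```text
time_s: 26.28
tcp_pos: [0.6008, -0.1183, 0.1569]
ee_rot: [[0.001, -1.0, 0.001], [-1.0, -0.001, 0.001], [-0.001, -0.001, -1.0]]
wrist_force: [0.2, 0.3, -0.7]
gripper_width: 0.686
gripper_force: 0.0
```

Request:
step_arm(targets="-0.9 2.5 0 0;-0.9 2.5 0 0;-0.9 2.5 0 0;-0.9 2.5 0 0;-0.9 2.5 0 0;-0.9 2.5 0 0;0 0 0 0;0 0 0 0;0 0 0 0")

```text
time_s: 27.03
tcp_pos: [0.4509, -0.0647, 0.1557]
ee_rot: [[0.002, -1.0, -0.001], [-1.0, -0.002, -0.0], [0.0, 0.001, -1.0]]
wrist_force: [-0.9, -0.6, 1.1]
gripper_width: 0.687
gripper_force: 0.0
```

Run:
```python
from h import *
c=snap('wrist','w10');print(c['s']['tcp_pos'],proj(c,[.4505,-.063,.096]),proj(c,[.4505,-.066,.096]));cv2.imwrite('pics/v10.png',c['frame'])
```

```text
[ 0.45092197 -0.0647093   0.15569976] [317.31867936 250.4426934 ] [317.32984628 245.98240511]
```

View pics/v10.png

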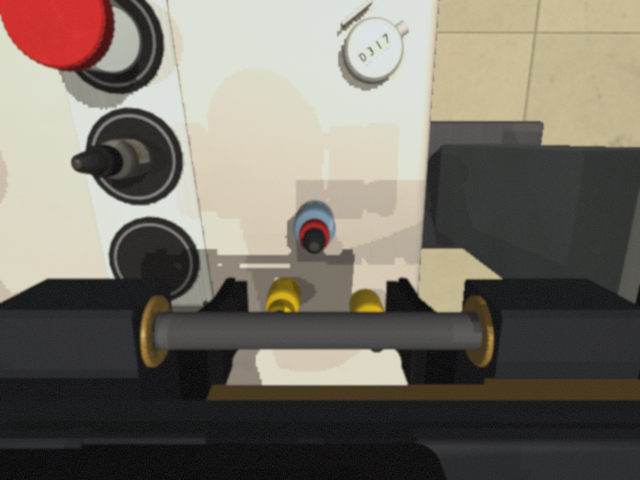

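The blue dropper's teat tip is at (314,243). The black dropper stands on pad 2 with its foot near (133,155), and pad 1 is free at (154,259).

Request:
step_arm(targets="0.25 -0.15 0 0;0 0 2.5 0;0 0 2.5 0;0 0 2.5 0;0 0 2.5 0;0 0 2 0;0 0 1 0;0 0 0.5 0;0 0 0.5 0;0 0 0 0;0 0 0 0")

```text
time_s: 28.0
tcp_pos: [0.4531, -0.0672, 0.0167]
ee_rot: [[0.001, -1.0, 0.001], [-1.0, -0.001, -0.0], [0.0, -0.001, -1.0]]
wrist_force: [-0.2, -0.1, 0.9]
gripper_width: 0.689
gripper_force: 0.0
```

Request:
step_arm(targets="0 0 0 0;0 0 0 0;0 0 0 0;0 0 0 0;0 0 0 0;0 0 0 0;0 0 0 0;0 0 0 0", claw=2.0)

```text
time_s: 28.67
tcp_pos: [0.4526, -0.0671, 0.0167]
ee_rot: [[0.001, -1.0, 0.0], [-1.0, -0.001, -0.0], [0.0, -0.0, -1.0]]
wrist_force: [-1.2, 1.2, 2.2]
gripper_width: 0.366
gripper_force: 29.9
```

Run:
```python
from h import *
c=load('w10')
print('p1',ray(c,154,259,.007),'p2',ray(c,134,156,.007),'teat',ray(c,314,243,.096))
```

```text
p1 [ 0.59478542 -0.02961375  0.007     ] p2 [ 0.60229175 -0.11885225  0.007     ] teat [ 0.45265537 -0.06799288  0.096     ]
```

Request:
step_arm(targets="0 0 -1 0;0 0 -2 0;0 0 -3 0;0 0 -2 0;0 -1.2 0 0;-0.7 -2.6 0 0;-0.7 -2.6 0 0;-0.8 -2.6 0 0;-0.8 -2.6 0 0;-0.8 -2.6 0 0;0 0 0 0;0 0 0 0")

```text
time_s: 29.67
tcp_pos: [0.5945, -0.0286, 0.095]
ee_rot: [[0.001, -1.0, -0.002], [-1.0, -0.001, -0.0], [0.0, 0.002, -1.0]]
wrist_force: [-0.8, -0.3, -1.7]
gripper_width: 0.361
gripper_force: 29.9
```

Request:
step_arm(targets="0 0 1.5 0;0 0 2 0;0 0 2 0;0 0 0.5 0;0 0 0 0;0 0 0 0;0 0 0 0")

```text
time_s: 30.25
tcp_pos: [0.5951, -0.029, 0.0378]
ee_rot: [[0.002, -1.0, 0.002], [-1.0, -0.002, 0.0], [-0.0, -0.002, -1.0]]
wrist_force: [0.3, 0.7, -0.1]
gripper_width: 0.363
gripper_force: 29.9
```

Request:
step_arm(targets="0 0 0.6 0;0 0 0.4 0;0 0 0.3 0;0 0 0.1 0;0 0 0 0;0 0 0 0")

```text
time_s: 30.75
tcp_pos: [0.5944, -0.029, 0.0237]
ee_rot: [[0.002, -1.0, 0.0], [-1.0, -0.002, -0.0], [0.0, -0.0, -1.0]]
wrist_force: [-3.0, 1.4, 5.7]
gripper_width: 0.369
gripper_force: 30.0
```

Request:
step_arm(targets="0 0 0 0;0 0 0 0;0 0 0 0;0 0 0 0;0 0 -1 0;0 0 -2.5 0;0 0 -3.5 0;0 0 -3.5 0;0 0 -3.5 0;0 0 -3 0;0 0 0 0;0 0 0 0", claw=6)

```text
time_s: 31.75
tcp_pos: [0.5955, -0.0288, 0.1955]
ee_rot: [[0.001, -1.0, 0.006], [-1.0, -0.001, 0.001], [-0.001, -0.006, -1.0]]
wrist_force: [0.2, 0.5, -0.4]
gripper_width: 0.687
gripper_force: 0.0
```

Request:
step_arm(targets="0 3 0 0;-1 3 0 0;-3 2 0 0;-3 2 0 0;-3 2 0 0;-3 2 0 0;-3 0 0 0;-3 0 0 0;-3 0 0 0;-3 0 0 0;0 0 0 0;0 0 0 0")

```text
time_s: 32.75
tcp_pos: [0.4531, 0.2215, 0.1909]
ee_rot: [[0.003, -1.0, -0.003], [-1.0, -0.003, -0.002], [0.002, 0.003, -1.0]]
wrist_force: [-0.0, -0.4, -0.2]
gripper_width: 0.691
gripper_force: 0.0
```

Run:
```python
from h import *
t=snap('top','t11');s=snap('scene','s11')
o=np.zeros((600,800,3),np.uint8)
o[:280,:800]=cv2.resize(t['frame'][175:252,265:485],(800,280),interpolation=cv2.INTER_CUBIC)
o[285:600,:600]=cv2.resize(s['frame'][205:331,290:530],(600,315),interpolation=cv2.INTER_CUBIC);cv2.imwrite('pics/v11.png',o)
P=[(.593,-.0290,.103),(.6,-.1178,.091),(.6075,-.2075,.079),(.6145,-.297,.067)]
for p in P: print((proj(t,p)-[265,175])*800/220,(proj(s,p)-[290,205])*2.5+[0,285])
```

```text
[199.23550626 120.40123334] [ 90.17674472 316.55826319]
[344.82432581 112.30110683] [186.98877345 355.60732458]
[488.89521537 103.56368136] [289.79744823 396.57550781]
[629.7540058   95.79259346] [397.31686464 439.88496221]
```

View pics/v11.png

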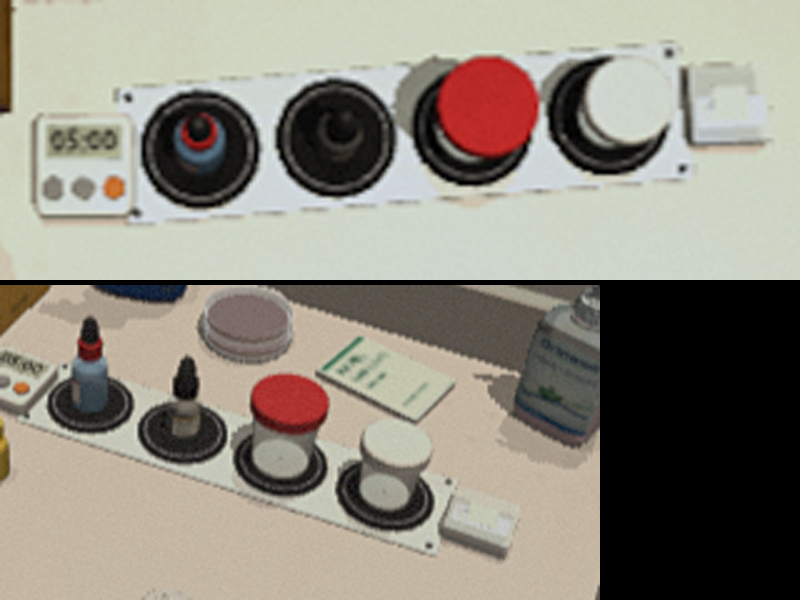

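In the final view all four stand upright in order: blue (90,400), black (184,428), red (282,460), white (385,490), with the tally untouched. My read of the black dropper's foot on pad 2 is coarse, so I'll check it numerically.

Run:
```python
from h import *
c=load('s11');g=cv2.cvtColor(c['frame'],cv2.COLOR_BGR2GRAY)
for n,p,rad in(('pad2',(.6005,-.1183,.007),.04),('foot',(.5995,-.119,.007),.0145),('pad1',(.593,-.029,.007),.04)):
    q=[proj(c,np.array(p)+[a,b,0]) for a,b in((0,0),(rad,0),(-rad,0),(0,rad),(0,-rad))];print(n,np.round(q,1).tolist())
print('cols 354-374');
for v in range(234,268):print(v,g[v,354:376:1])
d=sense();print(d['time_s'])
```

```text
pad2 [[362.7, 262.8], [370.4, 252.4], [354.5, 273.8], [346.6, 256.7], [379.3, 269.0]]
foot [[362.8, 263.2], [365.6, 259.3], [359.9, 267.1], [356.9, 260.9], [368.7, 265.4]]
pad1 [[325.8, 251.4], [334.2, 241.6], [316.9, 261.8], [310.7, 245.7], [341.3, 257.3]]
cols 354-374
234 [184 181 186 181 185 181 185 192 157 105  56  62  78 156 190 182 184 185
 185 184 170 171]
235 [190 183 181 183 183 182 191 185  87  39  38  40  28  83 188 182 182 179
 183 183 185 186]
236 [182 182 184 182 185 182 187 177  66  25  42  41  25  59 171 185 183 183
 184 183 183 179]
237 [183 183 184 184 183 189 190 132  49  27  39  37  32  49 135 188 184 181
 185 180 181 183]
238 [180 183 183 185 182 189 189  81  29  38  42  42  31  33 112 183 186 184
 185 185 184 186]
239 [182 183 183 179 188 191 178  66  25  28  32  35  23  34 110 187 187 182
 179 183 183 185]
240 [182 184 183 181 185 191 141  43  29  38  35  37  35  38 115 189 193 184
 186 184 184 182]
241 [182 180 181 183 183 157  95  34  21  24  35  23  33  36  94 163 189 185
 183 184 183 186]
242 [186 182 184 187 188  93  36  19  20  29  30  29  31  16  36 110 
[... 1499 characters left out ...]
 83 75 77 85 86 77 78 96 96 92 42 29 30 36 26 50]
260 [ 17  17  34  42  45  81  89  80  78  90  84  84  87 101 100  86  41  30
  37  35  37  35]
261 [19 16 33 44 46 92 96 83 88 84 92 90 93 99 96 72 39 34 39 28 33 36]
262 [ 37  41  25  32  46  97  91  87  94  92  94  96 105 106 101  67  36  30
  41  33  36  35]
263 [ 32  42  36  37  45  99  89  84  89  89  92  93 101 108  93  42  33  31
  38  39  44  31]
264 [29 39 43 31 45 85 86 85 89 81 86 89 91 90 60 34 28 33 38 33 33 37]
265 [33 27 35 36 33 42 52 68 69 68 70 59 60 46 42 33 32 35 42 41 34 35]
266 [35 26 32 33 39 40 40 45 43 45 42 46 38 39 27 35 36 38 34 38 22 32]
267 [41 40 25 38 34 25 38 29 25 35 31 33 33 27 26 40 40 29 35 29 38 40]
32.85
```

The silhouette, teat tip and TCP reading at release all put the black dropper within about 3 mm of pad 2's centre. The arm is clear, so I'm handing in.

```bash
python3 -c "
from station import r
print(r.finish_job())"
```

```text
the job is handed in; nothing more can be done
None
```

I handed the job in at about 33 s: the four items stand upright in height order from the timer (blue dropper, grey dropper, red-capped cup, white-capped cup), each about 3 mm or less from its pad's centre by my measurements; the tally counter wasn't touched, and `finish_job()` returned no verdict.

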